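# Find the tin that is not empty by its weight and tip it out

## Robot

A 6-joint arm with a two-finger parallel gripper is mounted at the origin on a cart in front of the work surface, level with it; the furniture and walls round the work are solid. World frame = base frame: x ahead of the robot, y to its left, z up, the work surface at z = 0. Lengths are in m, angles in rad, forces in N, time in s.
With the tool pointing down it reaches from about 0.25 to 0.775 m from the base axis. Payload 4 kg.
Tool frame: the origin (TCP) lies midway between the tips of the shut fingers; the grasp point (between the pads) lies 19 mm behind it; z points along the fingers, x is the direction in which the jaws open and shut, and the axes are right-handed (so a half turn about z gives the same grasp; the last joint's range is limited). The gripper opens to 94 mm and grips with 3 to 60 N. Pads are 16 mm wide; open, the fingers measure 119 mm over their backs; the gripper's body (75 mm by 177 mm) begins 78 mm behind the grasp point.
Start: joints at [-1.237, 0.087, 1.371, -0, 1.684, -0.103], TCP at [0.233, -0.498, 0.206] pointing down, gripper open.
Joint ranges: [-3.1, 3.1], [-0.76, 2.03], [0.27, 2.55], [-1.08, 4.22], [0.17, 2.65], [-2.57, 2.57]. Speed limits (rad/s): [2.79, 2.79, 3.14, 3.14, 3.14, 3.14].

## Interface

Orientations are given as [roll, pitch, yaw] about the fixed x, y, z axes, in that order (R = Rz(yaw) Ry(pitch) Rx(roll)).
In Python, from bench import robot gives the robot as it stands.
- The arm moves only by the shell command python3 -m handwheel 'ROWS'. ROWS is a JSON object of lists of equal length, an entry for each row: "delta_pos": the shift along the tool's x, y, z in mm, a list of three; "rotation": the turn, a rotation vector about the tool's x, y, z in rad, a list of three; "claw": the closure, from -1 (fully open) to 1 (shut). In form: {"delta_pos": [[tx, ty, tz], ...], "rotation": [[wx, wy, wz], ...], "claw": [claw, ...]}. A call has exactly 8 rows; each row shifts and turns the commanded pose from where the row before left it, along the tool's axes as they then stand; what a row does not reach is not made up. A row lasts 1/8 s, in which the tool goes at most 62.5 mm and 10.7 degrees, less where a joint would pass 70% of its speed; a pose out of reach is approached as far as the arm can. A call with a gripper value outside its range is refused whole. The fingers move at their own pace and stop on an object; the grip force is fixed at half the most. Time passes only in rows, so rows that do not move let the fingers close, or fill a call up. It gives the time, the measured TCP pose, the force and the opening at its end, in the units of the state.
- robot.get_obs(): the state, without advancing time (a new reading comes with each control period).
- robot.snapshot(name): name is "scene" or "top" or "wrist"; returns a dict with "color" (480x640x3 uint8, red, green, blue), "intrinsics" (3x3 intrinsics, pixels), "k1" (the pictures are not rectified: a ray, as slopes to the right and down, at radius r is drawn at 1 + k1 r^2 times it, then the intrinsics apply), "eye" and "rotation" of the camera in the world. Camera axes: x right, y down, z forward; pixel columns grow to the right and rows downward; lengths in m; the calibration is good to about 2 mm. A picture is of the moment at which its call begins. There is no depth.
- robot.close_job(): hands the job in, once; it reports no verdict.
The state is a dict: "time": time; "joint_positions": joint angles; "qvel": joint speeds; "joint_torque": joint torques, N m; "tool_pos": TCP position; "ee_rot": TCP orientation; "wrist_force": force on the tool from outside, world axes, zero at the start; "wrist_torque": the same for the moment, N m; "width": finger opening in m.
Only numpy, scipy, OpenCV 4.12 (cv2) and the standard library are available. Lean on these libraries where they do the work, as an engineer would, in place of code of your own. Each camera call takes 0.05 s, during which the arm holds its last target.

## Task

The three tins in the rack were tipped out and put back, but the count is one brass blank short: one tin still holds it behind its flap. Heft the tins - lift one level by its handle clear of the rack and hold it still for about a second - to find the one that is too heavy, and tip that one, flap end down, over the tray so that the blank slides out beside the two already there; keep the empty tins level, because their dust must not get into this lot. Heft the tipped tin level once more to be sure that it is empty, and leave all three tins seated level in the rack's lanes, without disturbing the stapler, stamp and tape roll.

Things in the scene. Friction and masses are not known exactly. Their poses are not given: they have to be found in the camera images.
- tin_1_grip (a point): One of three tins alike: closed steel box 150 long (its x) x 70 wide (y) x 46 mm high with a black handle on top. Point: centre of the handle's grip bar, over the tin's middle, 73 mm above its underside (109 mm above the table in the rack). The bar is 94 long (along x), 16 wide, 18 mm high, with 18 mm free height under it. z is up when the tin stands level.
- tin_2_grip (a point): Same point of another tin like tin_1: centre of its handle's grip bar, axes alike.
- tin_3_grip (a point): Same point of another tin like tin_1: centre of its handle's grip bar, axes alike.
- tin_1_lip (a point): Tin's -x end: lower edge of its mouth, 75 mm to -x of and 73 mm below the handle's centre. The mouth, 65 x 41 mm, is closed by a light flap hinged along its top edge: it hangs shut while the tin is level and swings out by itself when this end points down. A blank inside lies loose on the smooth floor and slides out when this end points down by some 40 to 50 degrees.
- tin_2_lip (a point): Same point of tin_2: the lower edge of its mouth (flap end).
- tin_3_lip (a point): Same point of tin_3: the lower edge of its mouth (flap end).
- tin_1: Origin: centre of the tin's underside, axes as for its handle. An empty tin weighs 0.23 to 0.29 kg; a brass blank left inside adds 0.29 kg. It cannot be seen from outside which of the three holds it; they stand in the lanes in any order.
- tin_2: Tin 2: origin at the centre of its underside; weight as told for tin_1.
- tin_3: Tin 3: origin at the centre of its underside; weight as told for tin_1.
- rack: Low aluminium rack, fixed, 176 (x) x 262 mm (y); origin on the table under its middle. Three open lanes along x, at y = -84, 0, +84 mm, each 78 wide, 162 mm long, on feet: floor 36 mm above the table, between rails 49 mm and end lips 46 mm above the table. At the start each lane holds one tin, flap end to the rack's -x.
- tray: Shallow open steel tray, fixed, 200 x 200 mm, on feet: floor 39 mm and rim 72 mm above the table, walls 3 mm; origin on the table under its middle. Two brass blanks (discs of 58 mm diameter, 13 mm thick, 0.29 kg) lie in it, 35 to 60 mm to its +x side, at about y = -47 and +47 mm. The missing blank is like these.
- stapler_c (a point): Bystander: desk stapler 132 x 38 mm, 53 mm high, long axis y; point at its centre, half-way up.
- stamp_c (a point): Bystander: hand stamp, foot 52 (y) x 28 mm (x), turned handle, 76 mm high; point at its centre, half-way up.
- clear_tape_c (a point): Bystander: roll of parcel tape lying flat, 93 mm diameter, 49 mm high; point at its centre, half-way up.

How it is judged:
On the way, in this order (a step that is already met when the one before it is completed fails the run):
1. a tin is lifted level and clear of the rack and held so (hefted) for half a second (((height (world z) of tin_1_grip above 0.134 m and angle between tin_1_grip's own z axis and vertical below 0.2 rad and contact force between tin_1 and the fingers above 0.5 N and contact force between tin_1 and rack below 0.05 N) or (height (world z) of tin_2_grip above 0.134 m and angle between tin_2_grip's own z axis and vertical below 0.2 rad and contact force between tin_2 and the fingers above 0.5 N and contact force between tin_2 and rack below 0.05 N) or (height (world z) of tin_3_grip above 0.134 m and angle between tin_3_grip's own z axis and vertical below 0.2 rad and contact force between tin_3 and the fingers above 0.5 N and contact force between tin_3 and rack below 0.05 N))), for 0.5 s.
2. the missing blank lies in the tray with the two others (contact force between anything else and tray above 7.4 N and contact force between each of the arm, the fingers and tray below 0.1 N), for 0.1 s.
3. after tipping, a tin is again held level in the air (hefted) for half a second (((height (world z) of tin_1_grip above 0.134 m and angle between tin_1_grip's own z axis and vertical below 0.2 rad and contact force between tin_1 and the fingers above 0.5 N and contact force between tin_1 and rack below 0.05 N) or (height (world z) of tin_2_grip above 0.134 m and angle between tin_2_grip's own z axis and vertical below 0.2 rad and contact force between tin_2 and the fingers above 0.5 N and contact force between tin_2 and rack below 0.05 N) or (height (world z) of tin_3_grip above 0.134 m and angle between tin_3_grip's own z axis and vertical below 0.2 rad and contact force between tin_3 and the fingers above 0.5 N and contact force between tin_3 and rack below 0.05 N))), for 0.5 s.
At the end, for the whole second after the job is handed in: All three tins stand level (within 3 degrees) on the lane floors of the rack, within 15 mm of the lanes' middle lengthwise and in line with them (either way round), one in each lane; all three brass blanks rest in the tray; the gripper has let go (z of each of tin_1_grip, tin_2_grip, tin_3_grip in the frame of rack below 0.1125 m and angle between each of tin_1_grip, tin_2_grip, tin_3_grip's own z axis and vertical below 0.05 rad and x of tin_1_grip in the frame of rack between -0.015 and 0.015 m and y of tin_1_grip in the frame of rack between -0.095 and 0.095 m and angle between the x axis of each of tin_1_grip, tin_2_grip, tin_3_grip and the x axis of rack, either way round below 0.12 rad and x of tin_2_grip in the frame of rack between -0.015 and 0.015 m and y of tin_2_grip in the frame of rack between -0.095 and 0.095 m and x of tin_3_grip in the frame of rack between -0.015 and 0.015 m and y of tin_3_grip in the frame of rack between -0.095 and 0.095 m and contact force between anything else and tray above 7.4 N); the robot touches nothing.
It fails at once if an empty tin (nothing resting on its floor, which is tin_N_c0) is tipped by 20 degrees or more, before the missing blank is in the tray (contact force between anything else and tray below 6.6 N and ((angle between tin_1_grip's own z axis and vertical between 0.35 and 0.45 rad and contact force between tin_1_c0 and anything else below 0.03 N) or (angle between tin_2_grip's own z axis and vertical between 0.35 and 0.45 rad and contact force between tin_2_c0 and anything else below 0.03 N) or (angle between tin_3_grip's own z axis and vertical between 0.35 and 0.45 rad and contact force between tin_3_c0 and anything else below 0.03 N))).
It fails at once if a bystander (stapler, stamp or tape roll) is moved by more than 30 mm (distance of any of stapler_c, stamp_c, clear_tape_c from where it was at the start of the episode above 0.03 m).
It also fails if it takes over 72 s, if anything falls off the work surface, if the arm or the gripper's body presses on something with over 40 N, if the wrist force passes 120 N, or if a joint passes its speed limit or range.

## Working session

There is one attempt and no reset: what is moved stays moved. The work goes in short steps, Python scripts to look and compute and a shell command to move; the robot and the scene stay as the last step left them, time stands still between calls to the robot, and variables do not carry over. Pictures are saved under pics/ and viewed, and the job is handed in when it is done.

```bash
ls; mkdir -p pics; python3 - <<'E'
from bench import robot
import cv2
o=robot.get_obs()
for k,v in o.items(): print(k,v)
for n in ("scene","top"):
    s=robot.snapshot(n); cv2.imwrite(f"pics/{n}0.png",s["color"][:,:,::-1]); print(n,s["intrinsics"],s["k1"],s["eye"],s["rotation"])
E
```

```text
pics
time 0.0
joint_positions [-1.23707851e+00  8.79103396e-02  1.37225724e+00  2.24637051e-05
  1.68360306e+00 -1.03128890e-01]
qvel [-0.00046757 -0.00077644  0.00040374 -0.00018062  0.00147548  0.00060772]
joint_torque [ 7.75718809e-05 -3.40184927e+01 -3.02426863e+01  7.18874834e-02
  3.30779341e-02 -1.73894668e-04]
tool_pos [ 0.23250167 -0.49782627  0.20432709]
ee_rot [-3.14134623e+00  2.16411494e-03 -1.13394685e+00]
wrist_force [0.08727081 0.68511963 0.93154278]
wrist_torque [ 0.0043887  -0.0455786   0.00516281]
width 0.09407565521885222
scene [[449.39249799   0.         322.43674225]
 [  0.         449.39249799 242.91748699]
 [  0.           0.           1.        ]] -0.007978618921050985 [-0.08991646  0.54528008  0.87878223] [-2.31611149 -0.01592867 -2.25303799]
top [[620.04788969   0.         314.6484229 ]
 [  0.         620.04788969 240.33324355]
 [  0.           0.           1.        ]] -0.056548281779969886 [ 0.39426729 -0.01872676  1.49735399] [-3.04156377 -0.01095449 -1.5647085 ]
```

View pics/scene0.png

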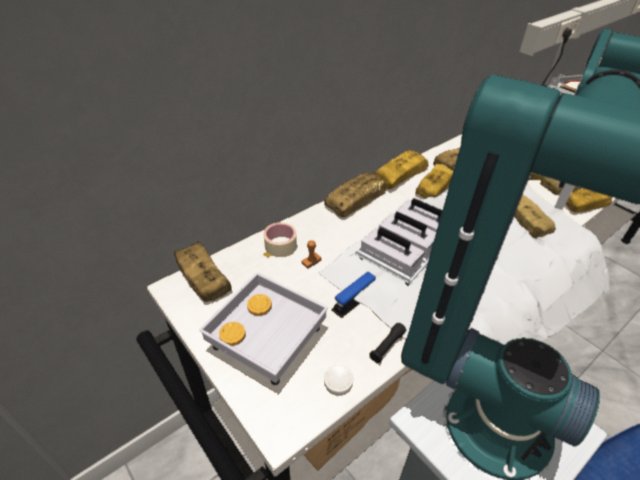

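View pics/top0.png

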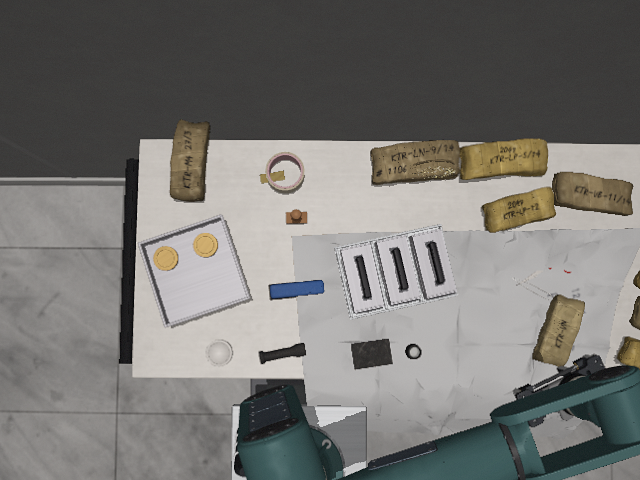

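```bash
cat > h.py <<'E'
import numpy as np, cv2
from scipy.spatial.transform import Rotation as R
def rpy(v): return R.from_euler('xyz',v).as_matrix()
def ray(s,u,v):
    K=s["intrinsics"]; d=np.array([(u-K[0,2])/K[0,0],(v-K[1,2])/K[1,1]]); p=d.copy()
    for _ in range(20): p=d/(1+s["k1"]*(p@p))
    return rpy(s["rotation"])@np.array([p[0],p[1],1])
def onz(s,u,v,z):
    r=ray(s,u,v); e=np.array(s["eye"]); return e+r*(z-e[2])/r[2]
def proj(s,P):
    c=rpy(s["rotation"]).T@(np.array(P)-np.array(s["eye"])); p=c[:2]/c[2]; p=p*(1+s["k1"]*(p@p)); K=s["intrinsics"]
    return K[0,0]*p[0]+K[0,2],K[1,1]*p[1]+K[1,2]
def crop(s,name,u0,v0,w,h,f):
    c=s["color"][v0:v0+h,u0:u0+w,::-1]; cv2.imwrite(f"pics/{name}.png",cv2.resize(c,None,fx=f,fy=f,interpolation=cv2.INTER_CUBIC))
E
python3 - <<'E'
from bench import robot
from h import *
import pickle
s={n:robot.snapshot(n) for n in("scene","top")}
pickle.dump(s,open("s0.pkl","wb"))
t=s["top"]
crop(t,"rack",330,220,140,105,5.5)
crop(t,"tray",130,205,130,130,4.5)
crop(s["scene"],"srack",340,180,120,110,5)
print(onz(t,320,240,0),onz(t,200,240,0))
E
```

```text
[ 0.54555997 -0.04720166  0.        ] [0.54346641 0.24406045 0.        ]
```

View pics/rack.png

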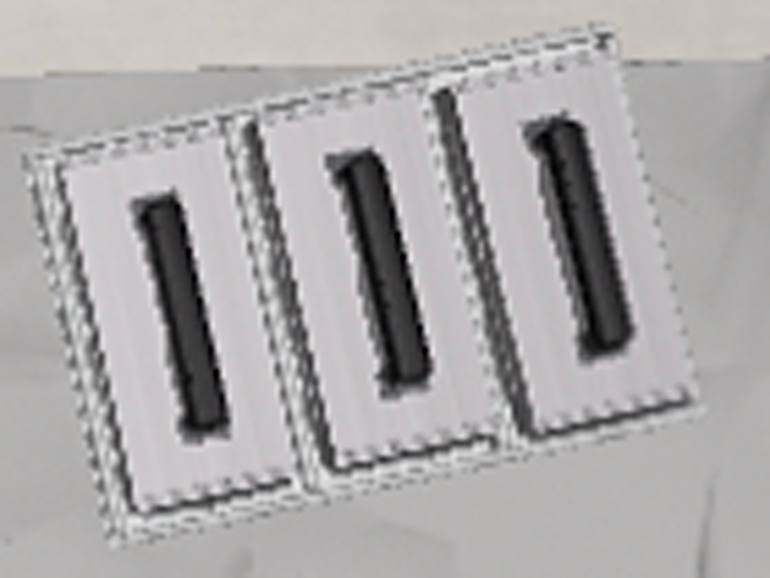

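View pics/tray.png

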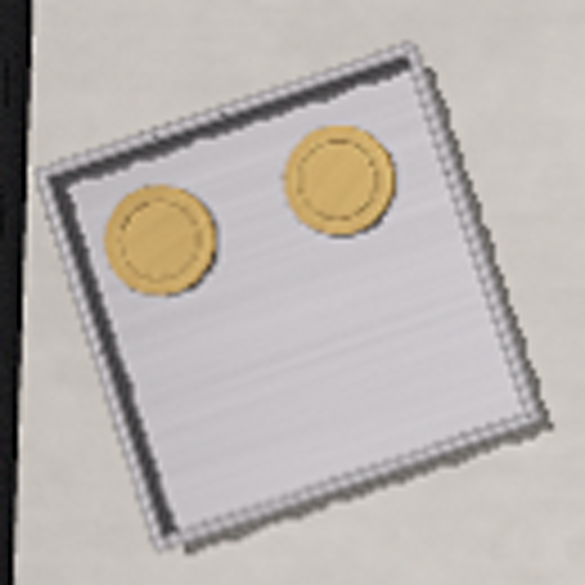

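View pics/srack.png

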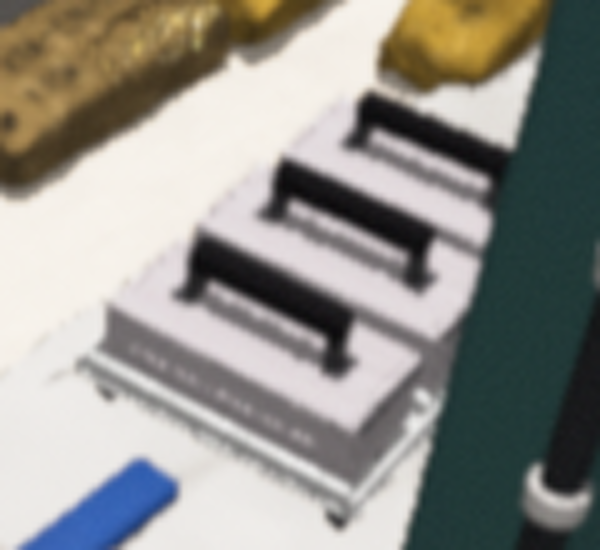

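```bash
python3 - <<'E'
from h import *
import pickle
s=pickle.load(open("s0.pkl","rb")); t=s["top"]
C=[onz(t,330+a/5.5,220+b/5.5,.047)[:2] for a,b in[(25,155),(615,35),(705,410),(115,540)]]
C=np.array(C); print(C.round(4),C.mean(0))
print([np.linalg.norm(C[i]-C[(i+1)%4]).round(4) for i in range(4)])
d=(C[0]+C[1]-C[2]-C[3]); yaw=np.arctan2(d[1],d[0]); e=C[0]+C[3]-C[1]-C[2]; print("rack yaw",yaw,np.arctan2(-e[0],e[1]))
for a,b in[(186,315),(392,268),(592,235)]: print("bar",onz(t,330+a/5.5,220+b/5.5,.118)[:2].round(4))
T=np.array([onz(t,130+a/4.5,205+b/4.5,.072)[:2] for a,b in[(40,170),(412,45),(545,420),(165,548)]])
print(T.round(4),T.mean(0),[np.linalg.norm(T[i]-T[(i+1)%4]).round(4) for i in range(4)])
d=(T[0]+T[1]-T[2]-T[3]); e=T[0]+T[3]-T[1]-T[2];print("tray yaw",np.arctan2(d[1],d[0]),np.arctan2(-e[0],e[1]))
ty=np.arctan2(d[1],d[0]);A=np.array([[np.cos(ty),np.sin(ty)],[-np.sin(ty),np.cos(ty)]])
for a,b in[(160,240),(340,180)]:
    p=onz(t,130+a/4.5,205+b/4.5,.052)[:2]; print("blank",p,A@(p-T.mean(0)))
for n,u,v,z in[("stapler",297,289,.04),("stamp",297,216,.06),("tape",285,172,.049),("bulb",219,352,.03),("torch",282,353,.03)]: print(n,onz(t,u,v,z)[:2].round(3))
E
```

```text
[[ 0.5217 -0.0806]
 [ 0.5753 -0.3346]
 [ 0.4146 -0.371 ]
 [ 0.3586 -0.1192]] [ 0.46756657 -0.22634891]
[np.float64(0.2596), np.float64(0.1648), np.float64(0.258), np.float64(0.1677)]
rack yaw 0.2276454456021919 0.21339915054026307
bar [ 0.451  -0.1429]
bar [ 0.4705 -0.2267]
bar [ 0.4844 -0.3085]
[[0.5288 0.373 ]
 [0.5949 0.1828]
 [0.403  0.1112]
 [0.3367 0.3031]] [0.46584853 0.24252334] [np.float64(0.2014), np.float64(0.2049), np.float64(0.2031), np.float64(0.2045)]
tray yaw 0.3531828837542301 0.3334101186554509
blank [0.49463654 0.31461112] [0.05194527 0.05768091]
blank [0.52661742 0.22161914] [ 0.04978756 -0.04063303]
stapler [0.426 0.007]
stamp [0.596 0.008]
tape [0.702 0.038]
bulb [0.277 0.188]
torch [0.276 0.041]
```

```bash
cat >> h.py <<'E'
def delta(pos,o=None):
    from bench import robot
    o=o or robot.get_obs(); M=rpy(o["ee_rot"])
    print("t",round(o["time"],2),"pos",np.round(o["tool_pos"],4),"rpy",np.round(o["ee_rot"],3),"q",np.round(o["joint_positions"],2),"F",np.round(o["wrist_force"],2),"w",round(o["width"],4))
    if pos is not None: print("delta mm tool",np.round(M.T@(np.array(pos)-o["tool_pos"])*1000,1))
    return M
E
python3 -c "
from h import *
delta([.4855,-.308,.2])"
```

```text
t 0.2 pos [ 0.2326 -0.4981  0.2048] rpy [-3.141e+00  1.000e-03 -1.134e+00] q [-1.24  0.09  1.37  0.    1.68 -0.1 ] F [-0.03 -0.13 -0.09] w 0.0942
delta mm tool [ -65.2 -309.6    4.9]
```

```bash
python3 -m handwheel '{"delta_pos":[[-5,-25,0],[-11,-52,0],[-11,-52,1],[-11,-52,1],[-11,-52,1],[-11,-52,1],[-5,-25,1],[0,0,0]],"rotation":[[0,0,0],[0,0,0],[0,0,0.05],[0,0,0.05],[0,0,0.05],[0,0,0.067],[0,0,0],[0,0,0]],"claw":[-1,-1,-1,-1,-1,-1,-1,-1]}'
python3 - <<'E'
from h import *
from bench import robot
delta([.4855,-.308,.2])
for n in("wrist","scene"):
    s=robot.snapshot(n); crop(s,n+"1",0,0,640,480,1)
    print(s["eye"],s["rotation"])
E
```

```text
time: 1.2
tool_pos: [0.4987, -0.3252, 0.1996]
ee_rot: [3.141, 0.001, -1.348]
wrist_force: [-1.0, 0.4, 0.3]
width: 0.0937
t 1.2 pos [ 0.4987 -0.3252  0.1996] rpy [ 3.141e+00  1.000e-03 -1.348e+00] q [-0.67  0.19  1.27 -0.    1.69  0.67] F [-0.97  0.45  0.29] w 0.0937
delta mm tool [-19.6   9.1  -0.4]
[ 0.57037417 -0.30921585  0.37870547] [ 2.88929088e+00  1.12009877e-03 -1.34785923e+00]
[-0.08991646  0.54528008  0.87878223] [-2.31611149 -0.01592867 -2.25303799]
```

View pics/wrist1.png

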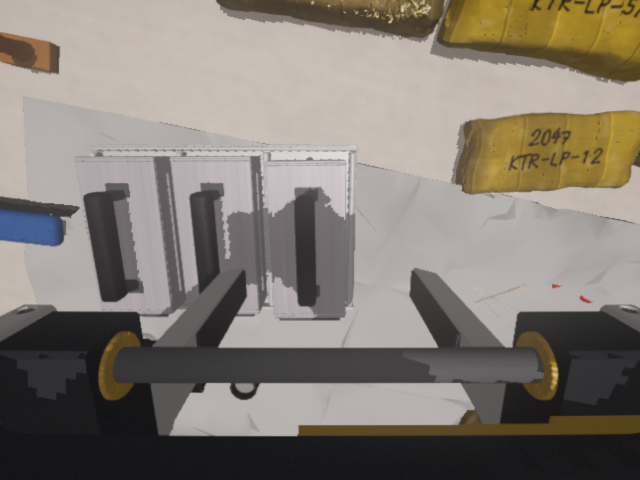

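View pics/scene1.png

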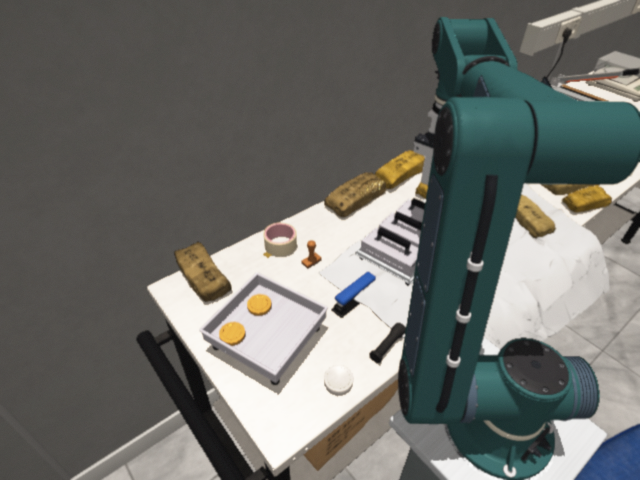

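```bash
python3 - <<'E'
from h import *
from bench import robot
import pickle
s=robot.snapshot("wrist"); pickle.dump(s,open("w1.pkl","wb"))
crop(s,"wr1",70,140,300,200,2.6)
E
```

```text
(no output)
```

View pics/wr1.png

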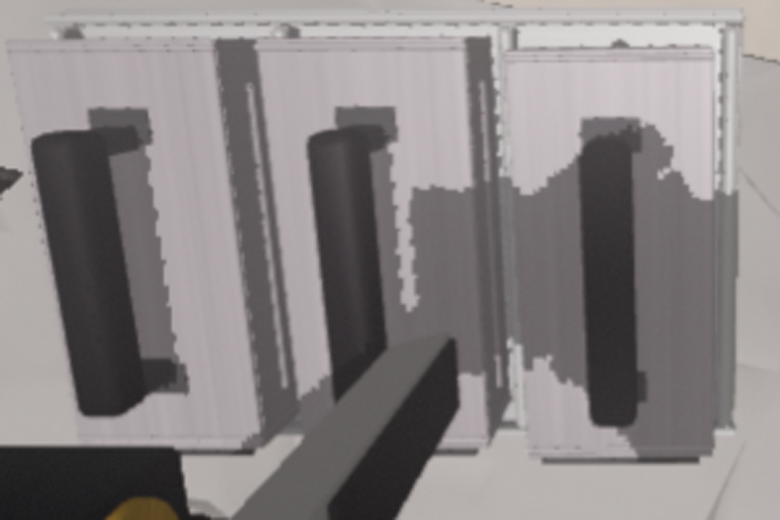

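```bash
python3 - <<'E'
from h import *
import pickle
s=pickle.load(open("w1.pkl","rb"))
g=lambda a,b,z=.118: onz(s,70+a/2.6,140+b/2.6,z)[:2]
# bar top: far end, near end (approx mid of top face)
for f,n in[((606,142),(613,420)),((337,140),(360,400)),((68,137),(112,410))]:
    F,N=g(*f),g(*n); print(F.round(4),N.round(4),"mid",((F+N)/2).round(4),"len",np.linalg.norm(F-N),"yaw",np.arctan2(*(F-N)[::-1]))
c=[g(505,55,.082),g(712,55,.082),g(712,457,.082),g(527,457,.082)]
print(np.round(c,4),np.mean(c,0))
delta([.4855,-.308,.09])
E
```

```text
[ 0.534  -0.2987] [ 0.4456 -0.319 ] mid [ 0.4898 -0.3089] len 0.0906543889137559 yaw 0.22655880125497793
[ 0.5169 -0.2195] [ 0.4345 -0.2373] mid [ 0.4757 -0.2284] len 0.08434132854018207 yaw 0.21263452143736156
[ 0.5002 -0.1398] [ 0.413  -0.1582] mid [ 0.4566 -0.149 ] len 0.08909385034007558 yaw 0.20871850465431008
[[ 0.5502 -0.2583]
 [ 0.5653 -0.3257]
 [ 0.422  -0.3596]
 [ 0.4068 -0.2917]] [ 0.48606021 -0.30880861]
t 1.35 pos [ 0.4967 -0.3269  0.2004] rpy [ 3.141 -0.    -1.352] q [-0.68  0.19  1.27 -0.    1.69  0.67] F [-0.78  0.73  0.31] w 0.0942
delta mm tool [-20.9   6.8 110.4]
```

```bash
python3 -m handwheel '{"delta_pos":[[-10,3,0],[-10,3,10],[0,0,30],[0,0,30],[0,0,25],[0,0,13],[0,0,0],[0,0,0]],"rotation":[[0,0,0],[0,0,0],[0,0,0],[0,0,0],[0,0,0],[0,0,0],[0,0,0],[0,0,0]],"claw":[-1,-1,-1,-1,-1,-1,-1,-1]}'
python3 - <<'E'
from h import *
from bench import robot
delta([.4865,-.3085,.091])
s=robot.snapshot("wrist"); crop(s,"wrist2",0,0,640,480,1)
E
```

```text
time: 2.35
tool_pos: [0.4879, -0.3088, 0.094]
ee_rot: [-3.14, -0.002, -1.351]
wrist_force: [0.1, -0.0, -0.3]
width: 0.0939
t 2.35 pos [ 0.4879 -0.3088  0.094 ] rpy [-3.140e+00 -2.000e-03 -1.351e+00] q [-0.66  0.19  1.47 -0.    1.47  0.69] F [ 0.08 -0.   -0.35] w 0.0939
delta mm tool [-0.6  1.3  3. ]
```

View pics/wrist2.png

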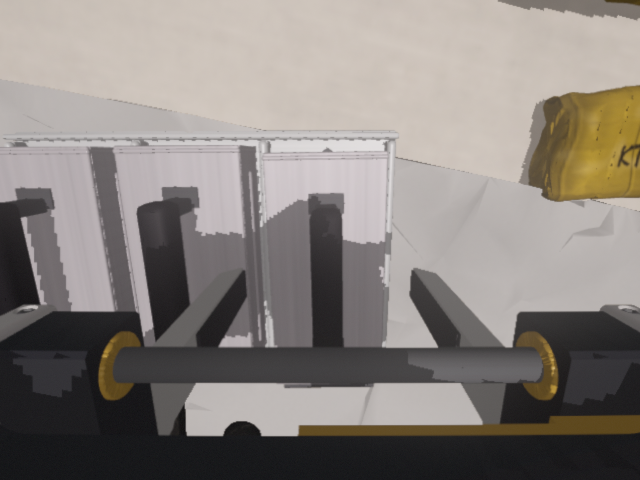

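```bash
python3 -m handwheel '{"delta_pos":[[0,1,3],[0,0,0],[0,0,0],[0,0,0],[0,0,0],[0,0,0],[0,0,0],[0,0,0]],"rotation":[[0,0,0],[0,0,0],[0,0,0],[0,0,0],[0,0,0],[0,0,0],[0,0,0],[0,0,0]],"claw":[-1,1,1,1,1,1,1,1]}'
python3 -m handwheel '{"delta_pos":[[0,0,-3],[0,0,-15],[0,0,-20],[0,0,-20],[0,0,-10],[0,0,0],[0,0,0],[0,0,0]],"rotation":[[0,0,0],[0,0,0],[0,0,0],[0,0,0],[0,0,0],[0,0,0],[0,0,0],[0,0,0]],"claw":[1,1,1,1,1,1,1,1]}'
python3 -m handwheel '{"delta_pos":[[0,0,0],[0,0,0],[0,0,0],[0,0,0],[0,0,0],[0,0,0],[0,0,0],[0,0,0]],"rotation":[[0,0,0],[0,0,0],[0,0,0],[0,0,0],[0,0,0],[0,0,0],[0,0,0],[0,0,0]],"claw":[1,1,1,1,1,1,1,1]}'
python3 - <<'E'
from h import *
from bench import robot
delta(None)
for n in("wrist","scene"):
    s=robot.snapshot(n); crop(s,n+"3",0,0,640,480,1)
    delta(None)
E
```

```text
time: 3.4
tool_pos: [0.4865, -0.3084, 0.0895]
ee_rot: [3.142, -0.0, -1.351]
wrist_force: [-0.2, -0.2, 0.1]
width: 0.0275
time: 4.4
tool_pos: [0.4859, -0.308, 0.1561]
ee_rot: [3.14, 0.002, -1.351]
wrist_force: [0.3, -0.1, -6.1]
width: 0.0157
time: 5.4
tool_pos: [0.4865, -0.3084, 0.1575]
ee_rot: [3.142, -0.0, -1.351]
wrist_force: [-0.3, -0.2, -5.5]
width: 0.0159
t 5.4 pos [ 0.4865 -0.3084  0.1575] rpy [ 3.142 -0.    -1.351] q [-0.66  0.16  1.39 -0.    1.6   0.69] F [-0.28 -0.24 -5.49] w 0.0159
t 5.45 pos [ 0.4865 -0.3084  0.1575] rpy [-3.142 -0.    -1.351] q [-0.66  0.16  1.39 -0.    1.6   0.69] F [-0.34  0.43 -5.74] w 0.0158
t 5.5 pos [ 0.4865 -0.3084  0.1575] rpy [ 3.142 -0.    -1.351] q [-0.66  0.16  1.39 -0.    1.6   0.69] F [ 1.01 -0.24 -5.84] w 0.0158
```

View pics/wrist3.png

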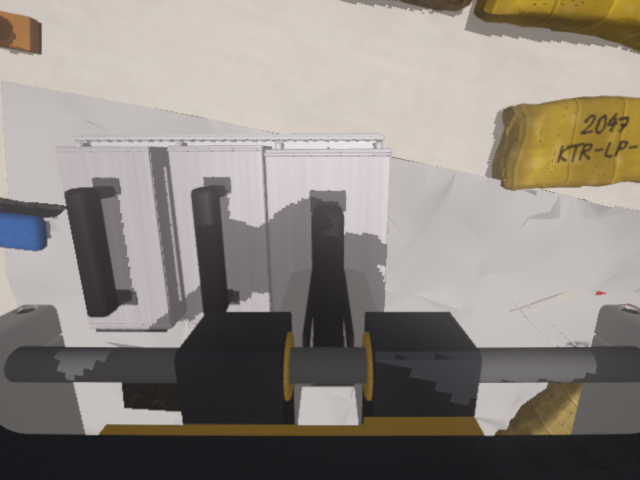

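View pics/scene3.png

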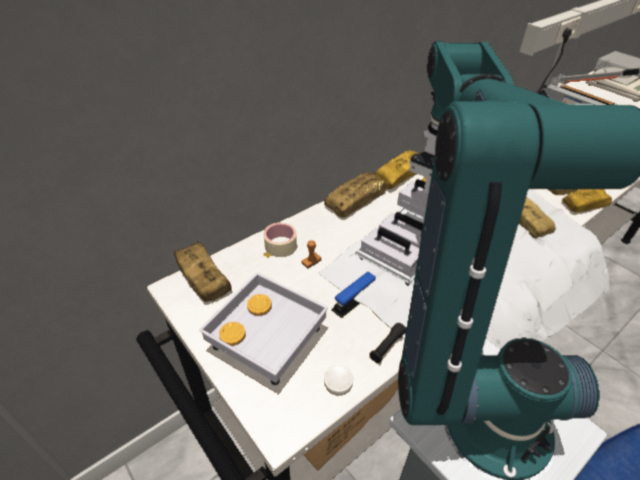

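```bash
python3 -m handwheel '{"delta_pos":[[0,0,-15],[0,0,-30],[-12,-2,-25],[-25,-4,-10],[-38,-6,0],[-45,-7,0],[-45,-7,0],[-45,-7,0]],"rotation":[[0,0,0],[0,0,0],[0,0,0],[0,0,0],[0,0,0],[0,0,0],[0,0,0],[0,0,0]],"claw":[1,1,1,1,1,1,1,1]}'
python3 -m handwheel '{"delta_pos":[[-45,-7,0],[-45,-7,0],[-45,-7,0],[-45,-7,0],[-45,-7,0],[-38,-6,0],[-25,-4,0],[-12,-2,0]],"rotation":[[0,0,0],[0,0,0],[0,0,0],[0,0,0],[0,0,0],[0,0,0],[0,0,0],[0,0,0]],"claw":[1,1,1,1,1,1,1,1]}'
python3 - <<'E'
from h import *
from bench import robot
delta([.45,.24,.24])
for n in("wrist","scene"):
    s=robot.snapshot(n); crop(s,n+"4",0,0,640,480,1)
    if n=="scene": crop(s,"scene4c",180,180,220,180,3.5)
E
```

```text
time: 6.5
tool_pos: [0.4719, -0.0935, 0.2374]
ee_rot: [3.142, 0.001, -1.35]
wrist_force: [0.8, 0.2, -4.7]
width: 0.016
time: 7.5
tool_pos: [0.4519, 0.2086, 0.2373]
ee_rot: [3.141, 0.0, -1.348]
wrist_force: [0.3, 0.2, -5.1]
width: 0.0159
t 7.5 pos [0.4519 0.2086 0.2373] rpy [ 3.141  0.    -1.348] q [ 0.32 -0.03  1.43  0.    1.74  1.67] F [ 0.27  0.15 -5.11] w 0.0159
delta mm tool [-31.1  -5.1  -2.7]
```

View pics/scene4.png

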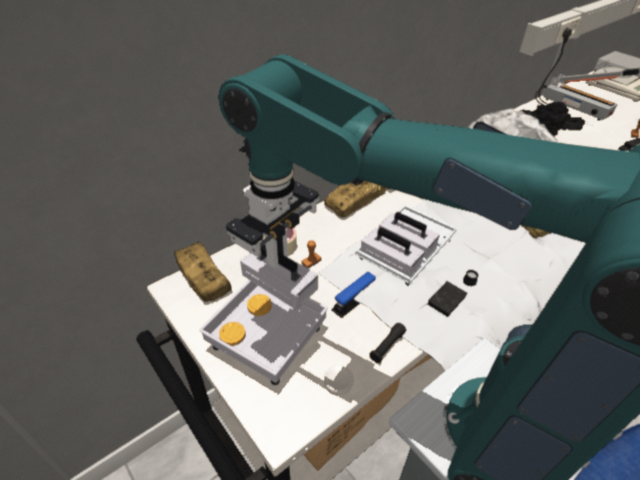

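View pics/scene4c.png

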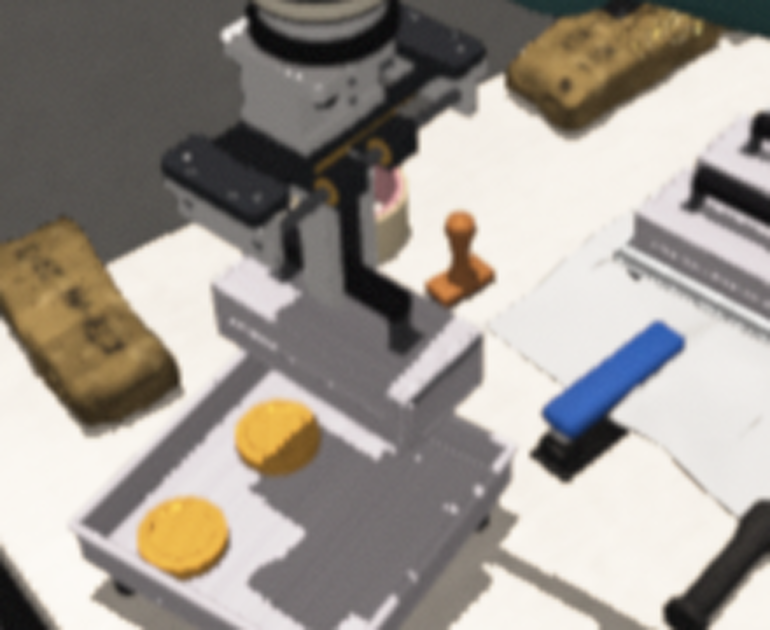

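View pics/wrist4.png

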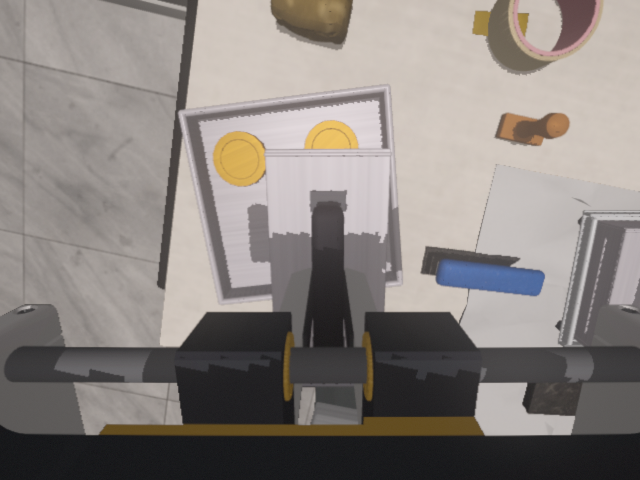

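```bash
python3 - <<'E'
from h import *
for n,(u,v,w,h),f in(("scene4",(280,260,50,55),10),("wrist4",(255,140,145,30),5),("wrist4",(285,380,90,50),6)):
    im=cv2.imread(f"pics/{n}.png")[v:v+h,u:u+w]; cv2.imwrite(f"pics/z_{n}_{v}.png",cv2.resize(im,None,fx=f,fy=f,interpolation=cv2.INTER_CUBIC))
E
```

```text
(no output)
```

View pics/z_scene4_260.png

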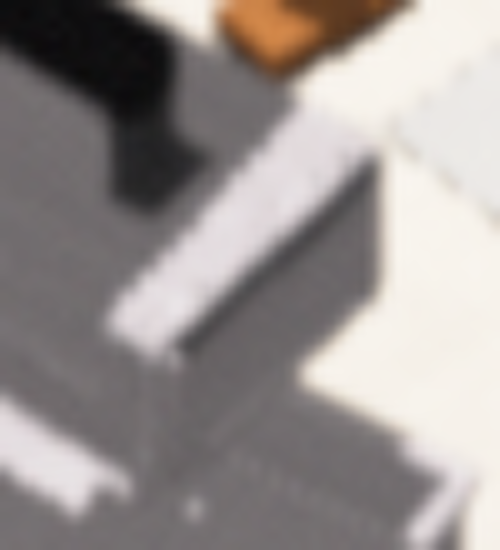

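View pics/z_wrist4_140.png

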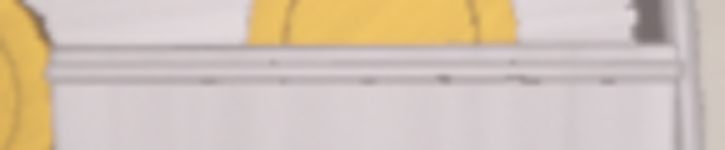

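View pics/z_wrist4_380.png

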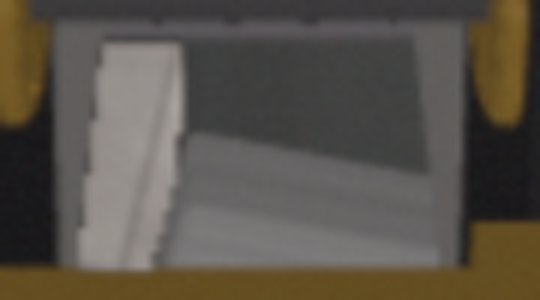

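```bash
python3 -c "
from h import *
delta([.4685,.252,.2])"
```

```text
t 7.6 pos [0.4525 0.2079 0.2373] rpy [ 3.141  0.    -1.349] q [ 0.32 -0.03  1.43  0.    1.74  1.67] F [-0.22 -0.94 -5.22] w 0.0157
delta mm tool [-39.5 -25.4  37.3]
```

```bash
python3 -m handwheel '{"delta_pos":[[-4,-3,3],[-8,-5,7],[-8,-5,8],[-8,-5,8],[-8,-5,8],[-4,-3,3],[0,0,0],[0,0,0]],"rotation":[[0,0,0],[0,0,0],[0,0,0],[0,0,0],[0,0,0],[0,0,-0.04],[0,0,-0.04],[0,0,-0.04]],"claw":[1,1,1,1,1,1,1,1]}'
python3 -m handwheel '{"delta_pos":[[0,0,0],[0,0,0],[0,0,0],[0,0,0],[0,0,0],[0,0,0],[0,0,0],[0,0,0]],"rotation":[[0,0,0],[0.05,0,0],[0.09,0,0],[0.09,0,0],[0.09,0,0],[0.09,0,0],[0.09,0,0],[0.05,0,0]],"claw":[1,1,1,1,1,1,1,1]}'
python3 - <<'E'
from h import *
from bench import robot
delta([.4685,.252,.193])
s=robot.snapshot("scene"); crop(s,"scene5c",180,160,220,180,3.5)
E
```

```text
time: 8.6
tool_pos: [0.4701, 0.2517, 0.2004]
ee_rot: [3.142, -0.0, -1.228]
wrist_force: [-0.2, -0.0, -4.4]
width: 0.0155
time: 9.6
tool_pos: [0.4682, 0.2509, 0.1992]
ee_rot: [-2.594, -0.0, -1.231]
wrist_force: [-0.2, 0.2, -5.8]
width: 0.0157
t 9.6 pos [0.4682 0.2509 0.1992] rpy [-2.594 -0.    -1.231] q [ 0.41 -0.36  1.88 -0.04  1.08  1.65] F [-0.19  0.22 -5.77] w 0.0157
delta mm tool [-1.   2.6  5.6]
```

View pics/scene5c.png

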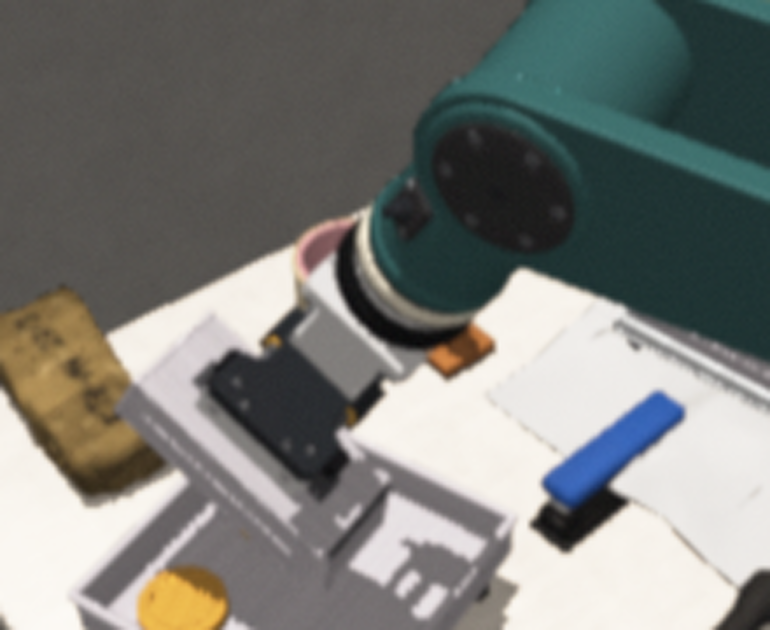

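```bash
python3 -m handwheel '{"delta_pos":[[0,0,0],[0,0,0],[0,0,0],[0,0,0],[0,0,0],[0,0,0],[0,0,0],[0,0,0]],"rotation":[[0.05,0,0],[0.08,0,0],[0.08,0,0],[0.08,0,0],[0.06,0,0],[0.05,0,0],[0,0,0],[0,0,0]],"claw":[1,1,1,1,1,1,1,1]}'
python3 - <<'E'
from h import *
from bench import robot
delta(None)
s=robot.snapshot("scene"); crop(s,"scene6c",180,160,220,180,3.5)
delta(None)
E
```

```text
time: 10.65
tool_pos: [0.4705, 0.2517, 0.2018]
ee_rot: [-2.191, 0.0, -1.231]
wrist_force: [-0.0, 0.3, -2.7]
width: 0.0158
t 10.65 pos [0.4705 0.2517 0.2018] rpy [-2.191  0.    -1.231] q [ 0.44 -0.58  2.19 -0.14  0.58  1.75] F [-0.04  0.32 -2.67] w 0.0158
t 10.7 pos [0.4706 0.2517 0.2019] rpy [-2.191  0.    -1.231] q [ 0.44 -0.58  2.19 -0.14  0.58  1.75] F [-1.07  0.64 -2.77] w 0.0158
```

View pics/scene6c.png

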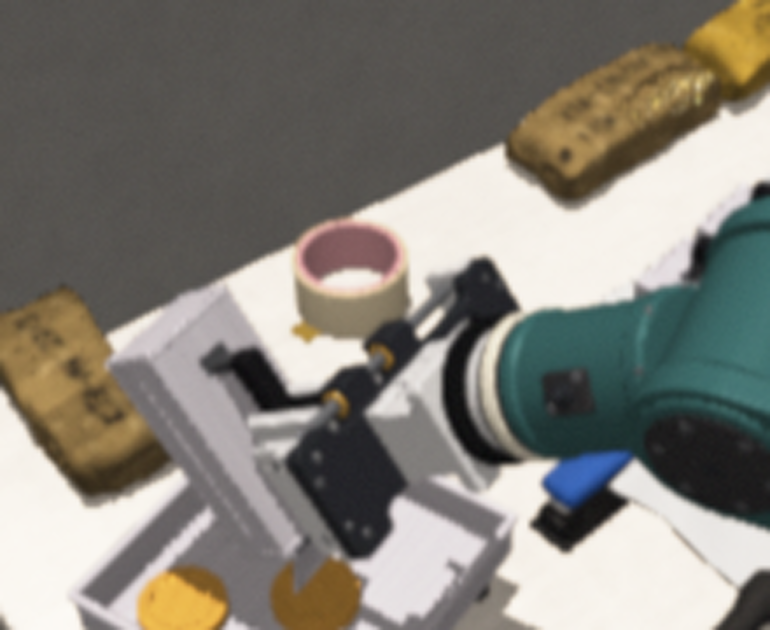

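```bash
python3 -m handwheel '{"delta_pos":[[0,-4,-3],[0,-8,-6],[0,-12,-9],[0,-16,-12],[0,-12,-9],[0,-4,-3],[0,0,0],[0,0,0]],"rotation":[[0,0,0],[0,0,0],[0,0,0],[0,0,0],[0,0,0],[0,0,0],[-0.05,0,0],[-0.08,0,0]],"claw":[1,1,1,1,1,1,1,1]}'
python3 - <<'E'
from h import *
from bench import robot
delta(None)
s=robot.snapshot("scene"); crop(s,"scene7c",180,200,220,180,3.5)
E
```

```text
time: 11.7
tool_pos: [0.4676, 0.2507, 0.269]
ee_rot: [-2.326, -0.0, -1.231]
wrist_force: [-0.1, -0.3, -2.7]
width: 0.0157
t 11.7 pos [0.4676 0.2507 0.269 ] rpy [-2.326 -0.    -1.231] q [ 0.43 -0.55  1.97 -0.08  0.91  1.68] F [-0.15 -0.25 -2.71] w 0.0157
```

View pics/scene7c.png

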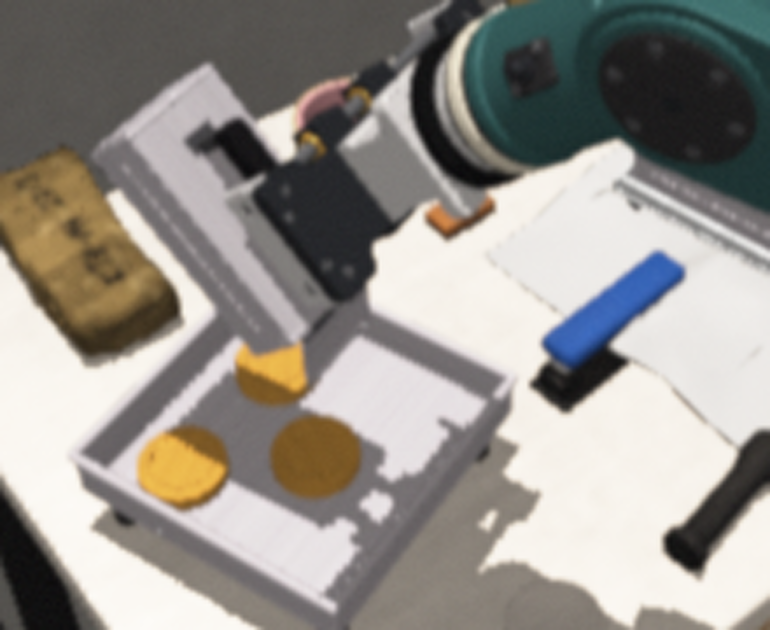

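```bash
python3 -m handwheel '{"delta_pos":[[0,0,0],[0,0,0],[0,0,0],[0,0,0],[0,0,0],[0,0,0],[0,0,0],[0,0,0]],"rotation":[[-0.1,0,0],[-0.12,0,0],[-0.12,0,0],[-0.12,0,0],[-0.12,0,0],[-0.12,0,0],[-0.08,0,0],[-0.04,0,0]],"claw":[1,1,1,1,1,1,1,1]}'
python3 -m handwheel '{"delta_pos":[[0,0,0],[0,0,0],[0,0,0],[0,0,0],[0,0,0],[0,0,0],[0,0,0],[0,0,0]],"rotation":[[0,0,0],[0,0,0],[0,0,0],[0,0,0],[0,0,0],[0,0,0],[0,0,0],[0,0,0]],"claw":[1,1,1,1,1,1,1,1]}'
python3 - <<'E'
from h import *
from bench import robot
delta([.4865,-.3085,.2])
for n in("wrist","scene"):
    s=robot.snapshot(n); crop(s,n+"8",0,0,640,480,1)
    delta(None)
E
```

```text
time: 12.75
tool_pos: [0.4701, 0.2513, 0.2695]
ee_rot: [3.141, -0.0, -1.231]
wrist_force: [0.2, 0.6, -2.6]
width: 0.0154
time: 13.75
tool_pos: [0.4685, 0.251, 0.2704]
ee_rot: [-3.142, -0.0, -1.231]
wrist_force: [-0.1, 0.4, -2.6]
width: 0.0155
t 13.75 pos [0.4685 0.251  0.2704] rpy [-3.142 -0.    -1.231] q [ 0.39  0.04  1.29 -0.    1.81  1.62] F [-0.14  0.37 -2.59] w 0.0155
delta mm tool [533.5 169.5  70.5]
t 13.8 pos [0.4685 0.251  0.2704] rpy [ 3.142 -0.    -1.231] q [ 0.39  0.04  1.29 -0.    1.81  1.62] F [ 0.07 -0.54 -2.12] w 0.0157
t 13.85 pos [0.4685 0.251  0.2704] rpy [ 3.142 -0.    -1.231] q [ 0.39  0.04  1.29 -0.    1.81  1.62] F [-0.18  0.18 -2.21] w 0.0156
```

View pics/wrist8.png

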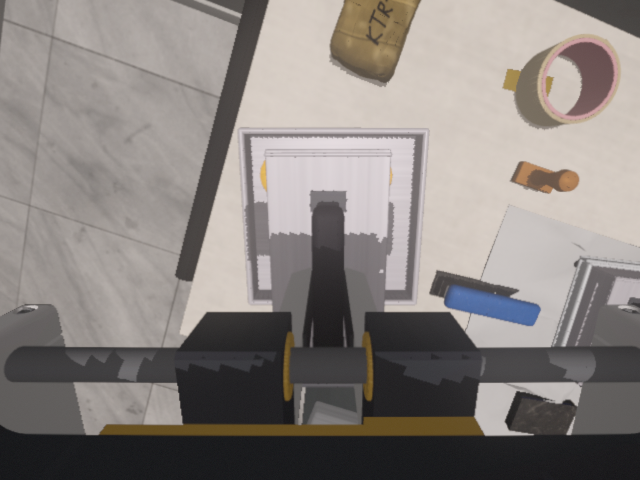

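View pics/scene8.png

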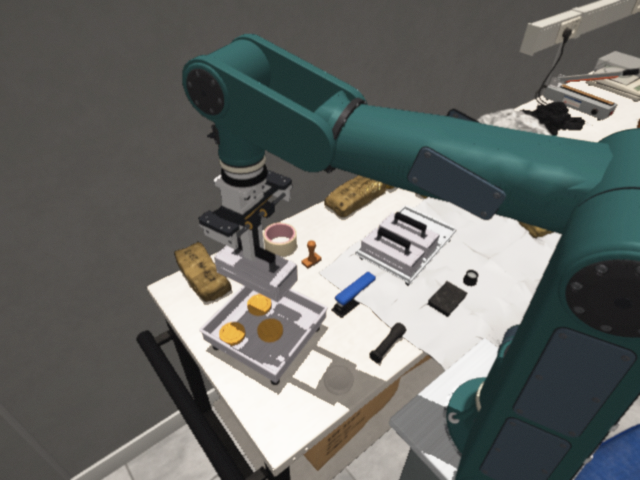

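```bash
python3 -m handwheel '{"delta_pos":[[0,0,0],[0,0,0],[12,2,0],[25,5,0],[38,7,5],[45,9,5],[45,9,5],[45,9,5]],"rotation":[[0,0,0.06],[0,0,0.06],[0,0,0],[0,0,0],[0,0,0],[0,0,0],[0,0,0],[0,0,0]],"claw":[1,1,1,1,1,1,1,1]}'
python3 -m handwheel '{"delta_pos":[[45,9,5],[45,9,5],[45,9,5],[45,8,5],[45,8,5],[45,8,5],[37,6,0],[20,4,0]],"rotation":[[0,0,0],[0,0,0],[0,0,0],[0,0,0],[0,0,0],[0,0,0],[0,0,0],[0,0,0]],"claw":[1,1,1,1,1,1,1,1]}'
python3 -c "
from h import *
delta([.4865,-.3084,.16])"
```

```text
time: 14.85
tool_pos: [0.4739, 0.0349, 0.2505]
ee_rot: [-3.141, -0.001, -1.35]
wrist_force: [0.2, -0.2, -1.5]
width: 0.0155
time: 15.85
tool_pos: [0.4852, -0.2975, 0.2201]
ee_rot: [3.141, 0.0, -1.353]
wrist_force: [0.2, 1.1, -3.0]
width: 0.0159
t 15.85 pos [ 0.4852 -0.2975  0.2201] rpy [ 3.141  0.    -1.353] q [-0.65  0.13  1.3  -0.    1.72  0.7 ] F [ 0.19  1.08 -3.04] w 0.0159
delta mm tool [10.9  1.1 60.1]
```

```bash
python3 -m handwheel '{"delta_pos":[[4,0,5],[4,0,15],[0,0,20],[0,0,15],[0,0,5],[0,0,0],[0,0,0],[0,0,0]],"rotation":[[0,0,0],[0,0,0],[0,0,0],[0,0,0],[0,0,0],[0,0,0],[0,0,0],[0,0,0]],"claw":[1,1,1,1,1,1,1,1]}'
python3 -c "
from h import *
delta([.4865,-.3084,.16])"
```

```text
time: 16.85
tool_pos: [0.4882, -0.3035, 0.1614]
ee_rot: [-3.14, -0.001, -1.351]
wrist_force: [0.3, -0.1, -3.0]
width: 0.0157
t 16.85 pos [ 0.4882 -0.3035  0.1614] rpy [-3.140e+00 -1.000e-03 -1.351e+00] q [-0.65  0.15  1.38 -0.    1.6   0.7 ] F [ 0.3  -0.06 -2.98] w 0.0157
delta mm tool [4.4 2.7 1.4]
```

```bash
python3 -m handwheel '{"delta_pos":[[3,2,0],[1.5,1,5],[0,0,15],[0,0,15],[0,0,10],[0,0,4],[0,0,0],[0,0,0]],"rotation":[[0,0,0],[0,0,0],[0,0,0],[0,0,0],[0,0,0],[0,0,0],[0,0,0],[0,0,0]],"claw":[1,1,1,1,1,1,1,1]}'
python3 - <<'E'
from h import *
from bench import robot
delta([.4865,-.3084,.0895])
s=robot.snapshot("wrist"); crop(s,"wrist9",0,0,640,480,1)
E
```

```text
time: 17.85
tool_pos: [0.4862, -0.3085, 0.1122]
ee_rot: [-3.141, -0.001, -1.351]
wrist_force: [-0.3, 0.5, -1.8]
width: 0.0152
t 17.85 pos [ 0.4862 -0.3085  0.1122] rpy [-3.141e+00 -1.000e-03 -1.351e+00] q [-0.66  0.18  1.45 -0.    1.51  0.69] F [-0.33  0.51 -1.83] w 0.0152
delta mm tool [-0.  -0.3 22.7]
```

View pics/wrist9.png

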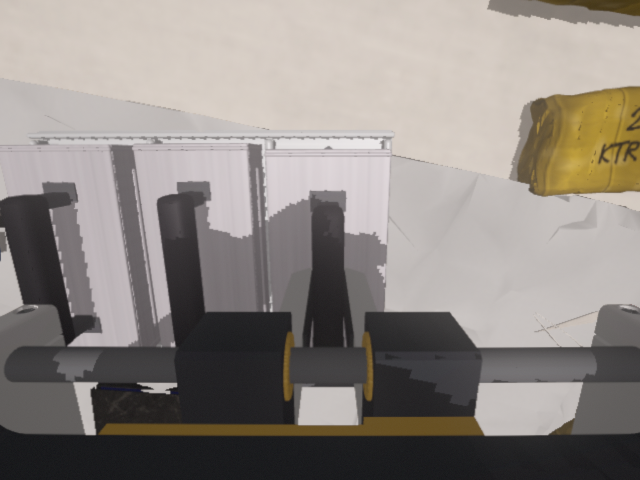

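Over its lane and aligned; lower the rest.

```bash
python3 -m handwheel '{"delta_pos":[[0,0,4],[0,0,6],[0,0,5],[0,0,3],[0,0,3],[0,0,2],[0,0,0],[0,0,0]],"rotation":[[0,0,0],[0,0,0],[0,0,0],[0,0,0],[0,0,0],[0,0,0],[0,0,0],[0,0,0]],"claw":[1,1,1,1,1,1,1,1]}'
python3 -c "
from h import *
delta([.4865,-.3084,.0895])"
```

```text
time: 18.9
tool_pos: [0.4855, -0.3082, 0.0928]
ee_rot: [-3.141, -0.001, -1.351]
wrist_force: [-6.7, 3.7, 12.5]
width: 0.0157
t 18.9 pos [ 0.4855 -0.3082  0.0928] rpy [-3.141e+00 -1.000e-03 -1.351e+00] q [-0.66  0.19  1.48 -0.    1.47  0.69] F [-6.75  3.75 12.48] w 0.0157
delta mm tool [ 0.4 -0.9  3.3]
```

```bash
python3 -m handwheel '{"delta_pos":[[0,1,-1],[0,0,-1],[0,0,0],[0,0,0],[0,0,0],[0,0,0],[0,0,0],[0,0,0]],"rotation":[[0,0,0],[0,0,0],[0,0,0],[0,0,0],[0,0,0],[0,0,0],[0,0,0],[0,0,0]],"claw":[1,1,1,-1,-1,-1,-1,-1]}'
python3 - <<'E'
from h import *
from bench import robot
delta(None)
s=robot.snapshot("wrist"); crop(s,"wrist10",0,0,640,480,1)
E
```

```text
time: 19.9
tool_pos: [0.4848, -0.3085, 0.0903]
ee_rot: [3.141, 0.0, -1.351]
wrist_force: [-0.5, 0.5, 0.3]
width: 0.0621
t 19.9 pos [ 0.4848 -0.3085  0.0903] rpy [ 3.141  0.    -1.351] q [-0.67  0.19  1.48 -0.    1.47  0.69] F [-0.47  0.52  0.3 ] w 0.0621
```

View pics/wrist10.png

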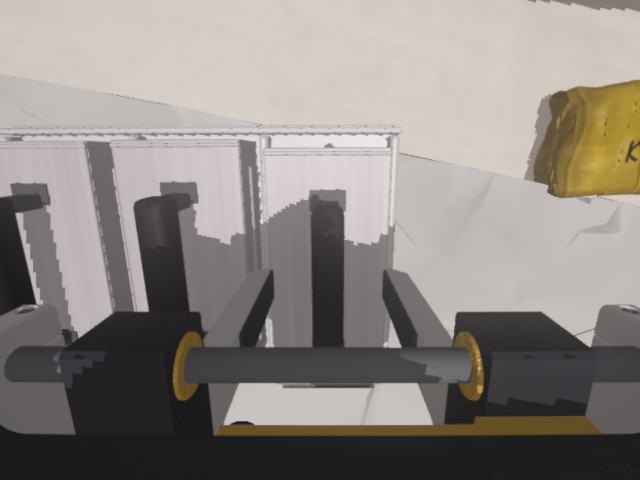

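```bash
python3 -m handwheel '{"delta_pos":[[0,0,0],[0,0,0],[0,0,-8],[0,0,-20],[0,0,-35],[0,0,-35],[0,0,-20],[0,0,0]],"rotation":[[0,0,0],[0,0,0],[0,0,0],[0,0,0],[0,0,0],[0,0,0],[0,0,0],[0,0,0]],"claw":[-1,-1,-1,-1,-1,-1,-1,-1]}'
python3 -m handwheel '{"delta_pos":[[0,20,-20],[0,40,-20],[0,45,-20],[0,40,-20],[0,20,-10],[0,0,0],[0,0,0],[0,0,0]],"rotation":[[0,0,0],[0,0,0],[0,0,0],[0,0,0],[0,0,0],[0,0,0],[0,0,0],[0,0,0]],"claw":[-1,-1,-1,-1,-1,-1,-1,-1]}'
python3 - <<'E'
from h import *
from bench import robot
import pickle
delta(None)
for n in("wrist","top","scene"):
    s=robot.snapshot(n); crop(s,n+"11",0,0,640,480,1); pickle.dump(s,open(n+"11.pkl","wb"))
E
```

```text
time: 20.95
tool_pos: [0.4859, -0.3092, 0.2115]
ee_rot: [-3.138, -0.004, -1.351]
wrist_force: [0.1, -0.2, -0.4]
width: 0.094
time: 21.95
tool_pos: [0.3242, -0.3439, 0.2974]
ee_rot: [3.141, 0.002, -1.35]
wrist_force: [-1.2, -0.1, 0.3]
width: 0.0942
t 21.95 pos [ 0.3242 -0.3439  0.2974] rpy [ 3.141e+00  2.000e-03 -1.350e+00] q [-0.94 -0.08  1.36  0.    1.87  0.41] F [-1.2  -0.12  0.29] w 0.0942
```

View pics/wrist11.png

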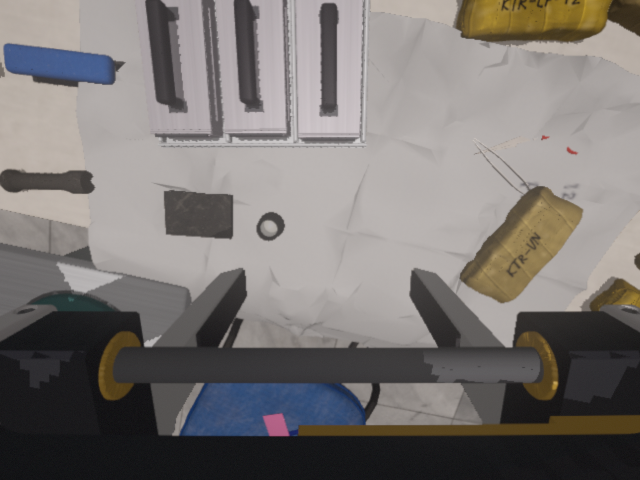

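View pics/top11.png

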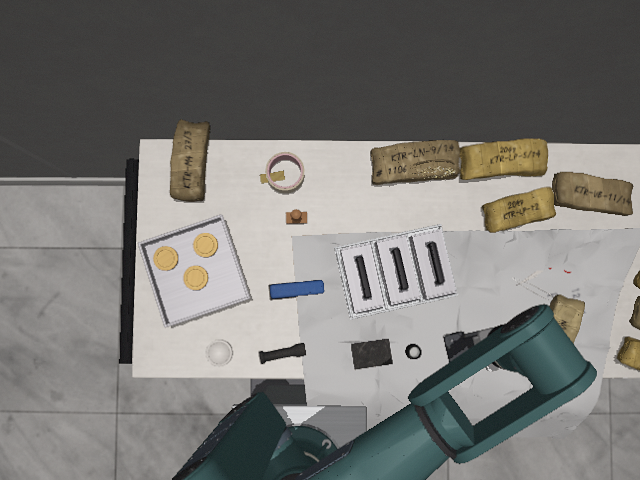

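View pics/scene11.png

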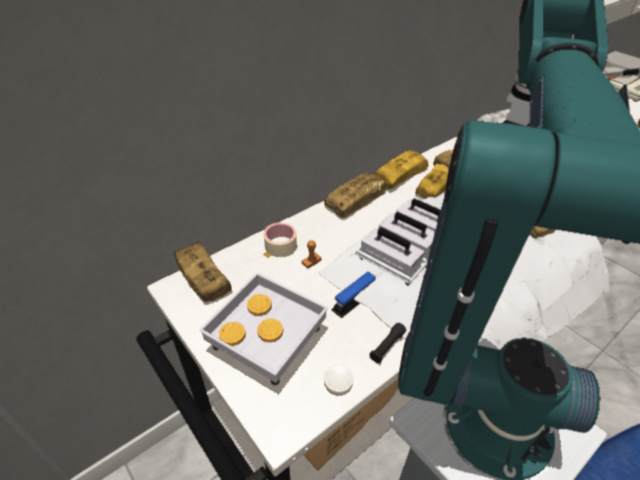

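```bash
python3 - <<'E'
from h import *
import pickle
a=pickle.load(open("s0.pkl","rb"))["top"]["color"]; b=pickle.load(open("top11.pkl","rb"))["color"]
A=cv2.resize(a[220:325,400:470,::-1],None,fx=5,fy=5,interpolation=cv2.INTER_CUBIC);B=cv2.resize(b[220:325,400:470,::-1],None,fx=5,fy=5,interpolation=cv2.INTER_CUBIC)
cv2.imwrite("pics/cmp.png",np.hstack([A,B]))
s=pickle.load(open("wrist11.pkl","rb"));crop(s,"wr11",130,0,250,160,3)
for f,n in[((327,5),(327,112)),]: 
    F,N=onz(s,*f,.118)[:2],onz(s,*n,.118)[:2];print(F,N,(F+N)/2)
d=cv2.absdiff(a,b).max(2); print(d[220:325,415:460].mean(),d[220:325,335:380].mean(),d[280:300,265:330].max(),d[205:228,283:312].max(),d[145:195,262:308].max())
E
```

```text
[ 0.52824425 -0.297081  ] [ 0.43514738 -0.31793504] [ 0.48169582 -0.30750802]
8.736084656084657 5.718730158730159 9 8 10
```

View pics/cmp.png

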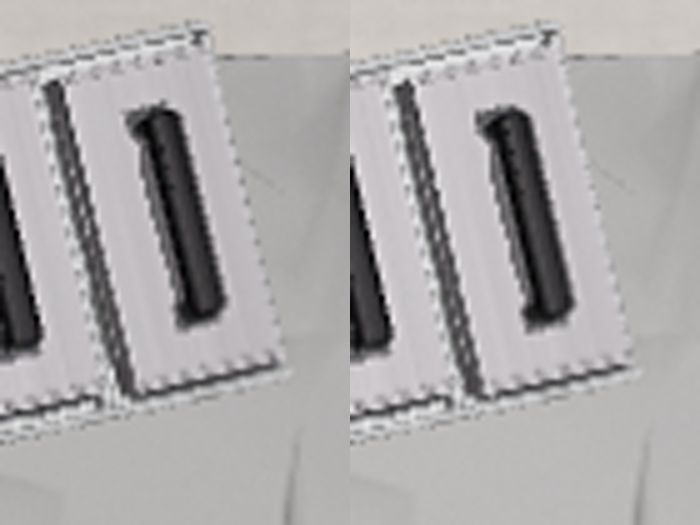

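View pics/wr11.png

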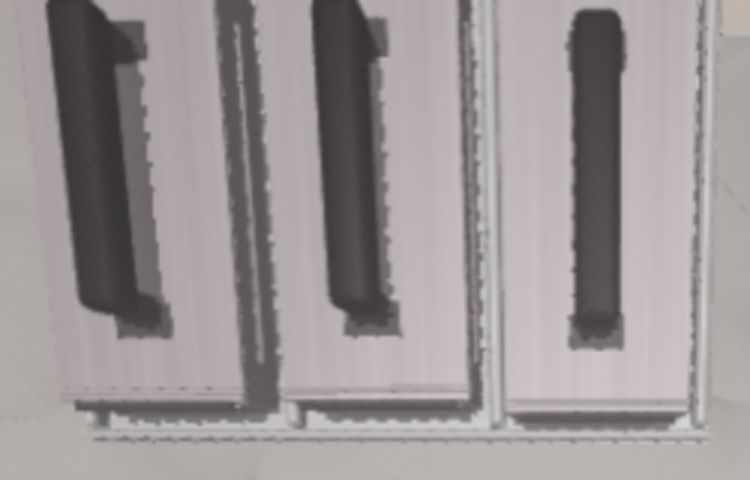

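```bash
python3 -c "
from bench import robot
print(robot.get_obs()['time'],robot.close_job())"
```

```text
the job is handed in; nothing more can be done
22.1 None
```

I found the missing blank in the first tin I hefted, the one in the lane furthest to the robot's right, and tipped it into the tray. That tin is back in its lane. I handed the job in at 22.1 s, and no verdict is reported.

- **Hefting:** the tin pulled about 5.5–5.8 N when held level, which matches a tin with a blank inside. I did not lift the other two tins, so they stayed level in the rack.
- **Tipping:** I tipped it flap end down by about 54° over the tray. The load dropped to about 2.7 N, and the pictures show three blanks lying flat in the tray.
- **Second heft:** held level again, it read about 2.1–2.6 N, which means it is empty.
- **Setting down:** I met about 12 N of contact roughly 3 mm higher than expected. I backed off slightly before opening the gripper.
- **Last checks:**
    - The top and wrist pictures show all three tins seated as before. The returned tin's handle is within a pixel or so of where it started, about 2 mm.
    - The stapler, stamp and tape roll show no change.
    - The gripper is clear of everything.

I judged the returned tin level by eye, comparing it with its neighbours in the pictures; I did not measure its tilt. One early wrist-camera reading of the handle positions was up to about 9 mm off the top camera's; I used the rack geometry and the top view instead.

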